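# Seat the drill chuck in the carving spindle

## Task

Take the drill chuck (the arbor with the round knurled sleeve) out of the wooden rack and seat it in the upright carving spindle: tapered shank fully home in the taper, drive slots over the two dogs, flange flat on the spindle's face. Lower it in rather than dropping it, let go of it, and leave the other two arbors standing in the rack.

Things in the scene. Friction and masses are not known exactly. Their poses are not given: they have to be found in the camera images.
- drill_chuck: In mm. Steel. Origin: centre of flange underside, z up. Flange 68 across, 12 thick, with a wedge slot at either side (44 deg wide, cut in to 21 from the axis); x runs through both (half turn same). Grip the 36 wide knurled sleeve, z 12 to 48; nose to 65. Below: taper 40 across to 26 at z -49, 16 pilot to -58. 0.6 kg. Stands in a fixed wooden rack, flange on top, 80 up. Lift 60 to clear.
- point_centre: Steel arbor with the drill chuck's flange, slots, shank and axes, but its head is a plain cone 38 mm across at the base, pointed, 58 mm above the origin. Stands in another hole of the rack and stays there. Rack: 80 mm high block, 85 x 295 mm; three holes in a row, 100 mm apart, 44 mm wide, 66 mm deep; which arbor is in which hole varies.
- screw_arbor: Steel arbor with the drill chuck's flange, slots, shank and axes, but its head is a flat disc 48 mm across and 10 mm high on the flange, with a thin upright wood screw up to 52 mm above the origin. Stands in another hole of the rack and stays there. A chuck that is to pass over the other arbors must be lifted about 130 mm.
- spindle_seat (a point): Centre of the flat top face of the fixed steel spindle post (74 mm across, green round foot), 105 mm up. Hole 42 across, narrowing like the shank, 64 deep; fully home (1 mm play) the arbor's origin is at this point. 2 dogs, 8 x 8 and 9 high, stand on the face 29.5 from the axis; x runs through both. Slots clear them within 10 deg, else the flange rests 9 mm high. z up.
Not all that is in view belongs to the job. What is shaped like the drill_chuck but green or orange is not meant.

How it is judged (in metres and radians):
At the end, for the whole second after the job is handed in: The released drill chuck rests in the spindle taper: origin within 4 mm in height and 5 mm sideways of the seat point, upright within 4 degrees, slots within 20 degrees of the dogs, slower than 20 mm/s; the other two arbors stand within 15 mm of where they started (z of drill_chuck in the frame of spindle_seat between -0.004 and 0.004 m and horizontal distance between drill_chuck and spindle_seat below 0.005 m and angle between drill_chuck's own z axis and vertical below 0.07 rad and angle between the x axis of drill_chuck and the x axis of spindle_seat, either way round below 0.35 rad and linear speed of drill_chuck below 0.02 m/s and distance of each of point_centre, screw_arbor from where it was at the start of the episode below 0.015 m); the robot touches nothing.
It fails at once if the chuck is dropped into the spindle (faster than 0.7 m/s within 80 mm above the seat) (horizontal distance between drill_chuck and spindle_seat below 0.03 m and z of drill_chuck in the frame of spindle_seat below 0.08 m and linear speed of drill_chuck above 0.7 m/s).
It fails at once if one of the other two arbors is lifted or pushed more than 25 mm from its place (distance of any of point_centre, screw_arbor from where it was at the start of the episode above 0.025 m).
It also fails if it takes over 42 s, if anything falls off the work surface, if the arm or the gripper's body presses on something with over 40 N, if the wrist force passes 120 N, or if a joint passes its speed limit or range.

## Robot

A 6-joint arm with a two-finger parallel gripper is mounted at the origin on the work surface. World frame = base frame: x ahead of the robot, y to its left, z up, the work surface at z = 0. Lengths are in m, angles in degrees, forces in N, time in s.
With the tool pointing down it reaches from about 0.25 to 0.725 m from the base axis. Payload 9.7 kg.
Tool frame: the origin (TCP) lies between the finger pads; the fingertips stand 19 mm ahead of it and the grasp point (between the pads) is the TCP; z points along the fingers, y is the line along which they close (so a half turn about z gives the same grasp; the last joint's range is limited). The gripper opens to 85 mm and grips with 20 to 120 N. Pads are 22 mm wide; open, the fingers measure 114 mm over their backs; the gripper's body (76 mm by 85 mm) begins 54 mm behind the grasp point. The pads swing forward as they close: fully open they stand 13 mm farther back than shut.
Start: joints at [67.724, 4.979, 10.078, 95.1, 0, 90], TCP at [0.208, 0.509, 0.25] pointing down, gripper open.
Joint ranges: [-179.16, 179.16], [-48.56, 103.87], [-65.8, 70.77], [-126.05, 130.52], [-82.76, 87.17], [-180, 180]. Speed limits (degrees/s): [127.2, 127.2, 147.25, 180, 180, 180].

## Interface

Orientations are given as [roll, pitch, yaw] about the fixed x, y, z axes, in that order (R = Rz(yaw) Ry(pitch) Rx(roll)).
In Python, from workcell import telemetry, camera, calibration, workorder gives the robot as it stands.
- The arm moves only by the tool play_rows, never from a script. Its argument "increments" is a list of rows, each a list of 3 entries, a list of its own where there are three numbers: the shift along the tool's x, y, z in mm, then the turn, a rotation vector about the tool's x, y, z in degrees, then the closure, from 0 (fully open) to 1 (shut). In form: [[[x, y, z], [ax, ay, az], jaw], ...]. A call has 1 to 20 rows; each row is the pose to reach, as a shift and turn from the pose commanded when the call began, along the tool's axes at that moment; what a row does not reach only later rows make up. A row lasts 1/10 s, in which the tool goes at most 50 mm and 8.59 degrees, less where a joint would pass 70% of its speed; a pose out of reach is approached as far as the arm can. A call with a gripper value outside its range is refused whole. The fingers move at their own pace and stop on an object; "grip_force" is the grip in N (left out, the last holds). Time passes only in rows, so rows that repeat a pose let the fingers close. It gives the time, the measured TCP pose, the force, the opening and the grip force at its end, in the units of the state.
- telemetry.get_obs(): the state, without advancing time (a new reading comes with each control period).
- camera(name): name is "side" or "top" or "wrist"; returns (picture, depth): 420x560x3 uint8, red, green, blue; 420x560 float32, m along the optical axis (not along the pixel's ray), 0 where there is no reading.
- calibration(name): a dict with "vertical_fov" (degrees; the focal length in pixels is half the picture's height over the tangent of half this angle, whatever the lens; pixels are square), "cx", "cy" (the principal point, pixels), "k1" (the pictures are not rectified: a ray, as slopes to the right and down, at radius r is drawn at 1 + k1 r^2 times it, then the intrinsics apply), "rvec" (rotation vector, rad) and "tvec" (3), from world to camera coordinates, as OpenCV has them; the wrist camera has in their place "hand_eye" (4x4, takes a point from camera to tool coordinates, whose origin is the TCP and whose axes are the flange's). Camera axes: x right, y down, z forward; pixel columns grow to the right and rows downward; lengths in m; the calibration is good to about 2 mm. A picture is of the moment at which its call begins: read the wrist's pose just before it. calibration takes no time and is no camera call.
- workorder.job_done(): hands the job in; it is judged then, once.
The state is a dict: "time": time; "q": joint angles; "qd": joint speeds; "joint_efforts": joint torques, N m; "ee_pos": TCP position; "tcp_rot": TCP orientation; "wrist_force": force on the tool from outside, world axes, zero at the start; "torque": the same for the moment, N m; "opening": finger opening in m; "grasp_force": force on a finger pad.
Only numpy, scipy, OpenCV 4.12 (cv2) and the standard library are available. Lean on these libraries where they do the work, as an engineer would, in place of code of your own. Each camera call takes 0.05 s, during which the arm holds its last target. There are 200 camera calls.

## Working session

There is one attempt and no reset: what is moved stays moved. The work goes in short steps, Python scripts to look and compute and a tool call to move; the robot and the scene stay as the last step left them, time stands still between calls to the robot, and variables do not carry over. Pictures are saved under pics/ and viewed, at most 10 in all, crops included, and the job is handed in when it is done.

Besides the shell and the picture viewer there is one more tool, called as name(argument=value, ...) on one line, values as JSON. play_rows: Moves the arm, as the interface text tells. Its arguments: {"type":"object","properties":{"increments":{"type":"array"},"grip_force":{"type":"number"}},"required":["increments"]}

```bash
mkdir -p pics
cat > h.py <<'E'
import numpy as np, cv2
from scipy.spatial.transform import Rotation as R
from workcell import telemetry, camera, calibration, workorder
def get(name):
    s=telemetry.get_obs(); im,d=camera(name); c=calibration(name)
    f=210/np.tan(np.radians(c["vertical_fov"])/2)
    K=np.array([[f,0,c["cx"]],[0,f,c["cy"]],[0,0,1]]); D=np.array([c["k1"],0,0,0.])
    if "hand_eye" in c:
        T=np.eye(4);T[:3,:3]=R.from_euler('xyz',s["tcp_rot"],degrees=True).as_matrix();T[:3,3]=s["ee_pos"]
        M=T@np.array(c["hand_eye"])
    else:
        W=np.eye(4);W[:3,:3]=cv2.Rodrigues(np.array(c["rvec"],float))[0];W[:3,3]=np.ravel(c["tvec"]);M=np.linalg.inv(W)
    return im,d,K,D,M
def rays(px,K,D,M):
    n=cv2.undistortPoints(np.array(px,float).reshape(-1,1,2),K,D).reshape(-1,2)
    return M[:3,3],np.c_[n,np.ones(len(n))]@M[:3,:3].T   # depth-scaled
def onplane(px,z,K,D,M):
    o,r=rays(px,K,D,M); return o+r*((z-o[2])/r[:,2])[:,None]
def cloud(d,K,D,M):
    v,u=np.mgrid[0:420,0:560]; o,r=rays(np.c_[u.ravel(),v.ravel()],K,D,M)
    return (o+r*d.reshape(-1,1)).reshape(420,560,3)
E
python3 - <<'E'
from h import *
print(telemetry.get_obs())
ims=[]
for n in("top","side","wrist"):
    im,d,K,D,M=get(n); cv2.imwrite(f"pics/{n}0.png",im[...,::-1]); np.savez(f"{n}0.npz",im=im,d=d,K=K,D=D,M=M); print(n,K[0,0],D,M.round(3).tolist(),(d>0).mean())
E
```

```text
{'time': 0.0, 'q': array([ 6.77244719e+01,  5.01020075e+00,  1.00346834e+01,  9.50989537e+01,
       -7.26507872e-04,  9.00014887e+01]), 'qd': array([-0.03407968, -0.06075454, -0.09937395, -0.06102454,  0.00390811,
       -0.02019925]), 'joint_efforts': array([ 5.52146521e-04, -5.20388067e+01,  4.64802110e+01,  1.63085887e-02,
        1.81069081e-04, -2.50092619e-06]), 'ee_pos': array([0.20841087, 0.50876817, 0.24959373]), 'tcp_rot': array([-1.79925529e+02,  7.28442213e-04,  1.57722984e+02]), 'wrist_force': array([-0.04585068,  0.84717288,  0.02283053]), 'torque': array([0.02441914, 0.03848341, 0.04583261]), 'grasp_force': 0.0, 'opening': 0.08548629426429888}
top 444.85979588536895 [-0.09499086  0.          0.          0.        ] [[0.013, -0.983, 0.182, 0.301], [-1.0, -0.011, 0.012, 0.072], [-0.01, -0.182, -0.983, 0.992], [0.0, 0.0, 0.0, 1.0]] 0.9961139455782313
side 379.31301857838264 [-0.07220596  0.          0.          0.        ] [[0.751, -0.515, 0.412, 0.106], [-0.66, -0.592, 0.462, -0.322], [0.006, -0.62, -0.785, 0.787], [0.0, 0.0, 0.0, 1.0]] 0.9959353741496598
wrist 312.40811351318285 [-0.00565905  0.          0.          0.        ] [[0.379, 0.879, 0.289, 0.134], [0.925, -0.36, -0.119, 0.54], [-0.001, 0.312, -0.95, 0.372], [0.0, 0.0, 0.0, 1.0]] 0.9959821428571428
```

View pics/top0.png

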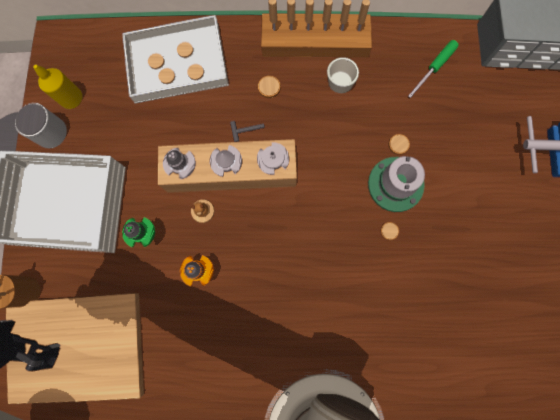

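View pics/side0.png

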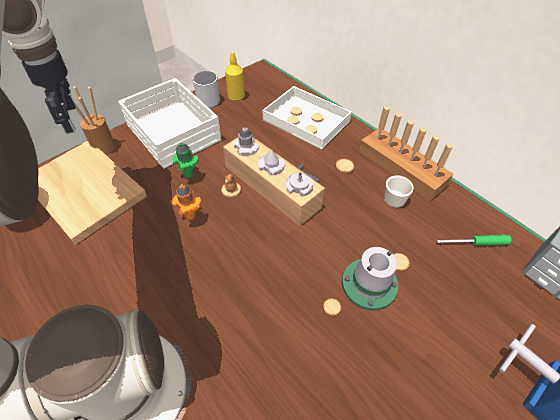

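The top view shows three arbors in the rack at (178,160), (225,159) and (273,157). The green arbor is at (138,231), the orange one at (197,270), and the spindle top is at about (405,175). The side view shows the rack arbors at (246,140), (271,160) and (299,182), with the spindle at (380,262). The candidates for the chuck are the rack arbor at (178,160), the green one and the orange one. The steel arbor with a knurled sleeve at (178,160) fits, and I'll confirm it in an enlarged crop.

Run:
```python
from h import *
t=np.load("top0.npz");s=np.load("side0.npz")
a=cv2.resize(t["im"][135:195,150:230],(400,300),interpolation=cv2.INTER_CUBIC)
b=cv2.resize(t["im"][145:205,365:445],(400,300),interpolation=cv2.INTER_CUBIC)
c=cv2.resize(s["im"][120:180,220:300],(400,300),interpolation=cv2.INTER_CUBIC)
e=cv2.resize(s["im"][240:300,340:420],(400,300),interpolation=cv2.INTER_CUBIC)
cv2.imwrite("pics/crop1.png",np.vstack([np.hstack([a,b]),np.hstack([c,e])])[...,::-1])
for n,f in(("top",t),("side",s)):
    P=cloud(f["d"],f["K"],f["D"],f["M"]); h=P[...,2]
    # rays to approx location from given heights
    pts={"top":[((178,157),.145),((225,159),.138),((273,157),.13),((405,173),.105)],"side":[((246,135),.145),((271,152),.138),((299,175),.13),((380,262),.105)]}[n]
    for p,z in pts:
        c=onplane([p],z,f["K"],f["D"],f["M"])[0]
        near=(np.hypot(P[...,0]-c[0],P[...,1]-c[1])<.045)
        q=P[near&(h>.085)]; print(n,p,c.round(3),"maxz",np.percentile(q[:,2],99.5).round(3),"hist",np.histogram(q[:,2],bins=np.arange(.085,.155,.005))[0])
        top=q[q[:,2]>.133] if p[0] in(178,246) else q[(q[:,2]>.098)&(q[:,2]<.11)]
        if len(top): print("  centroid",np.median(top,0).round(4),((top.max(0)+top.min(0))/2).round(4),np.ptp(top,axis=0).round(3))
```

```text
top (178, 157) [0.554 0.302 0.145] maxz 0.147 hist [ 34 290  42  10  14  15  13  19  41  64  67  50  12]
  centroid [0.5551 0.3126 0.1387] [0.5565 0.3136 0.1414] [0.028 0.028 0.017]
top (225, 159) [0.553 0.209 0.138] maxz 0.137 hist [ 38 354  49   8  47  54  52  32  28  23   6   0   0]
  centroid [0.5532 0.207  0.1079] [0.5631 0.2107 0.1041] [0.036 0.047 0.012]
top (273, 157) [0.56  0.113 0.13 ] maxz 0.129 hist [ 24 248  59 319  39   6   4  10   9   3   0   0   0]
  centroid [0.568  0.1154 0.103 ] [0.568  0.1165 0.1038] [0.049 0.046 0.011]
top (405, 173) [ 0.536 -0.159  0.105] maxz 0.117 hist [ 53  52  58 259 397  28  12   0   0   0   0   0   0]
  centroid [ 0.5355 -0.1594  0.1053] [ 0.5355 -0.1606  0.104 ] [0.071 0.073 0.012]
side (246, 135) [0.545 0.291 0.145] maxz 0.145 hist [100  64  18  17  22  20  22  25  33  29  27  12   1]
  centroid [0.5539 0.3112 0.1377] [0.5546 0.3116 0.1392] [0.023 0.021 0.012]
side (271, 152) [0.557 0.207 0.138] maxz 0.134 hist [ 72 172   2  23  30  34  23  18  12   9   1   0   0]
  centroid [0.5516 0.2047 0.1056] [0.5625 0.2133 0.1044] [0.036 0.032 0.011]
side (299, 175) [0.561 0.11  0.13 ] maxz 0.126 hist [ 53 138  47 165   9   8   5   9   5   0   0   0   0]
  centroid [0.5651 0.1133 0.1015] [0.5682 0.1167 0.1037] [0.046 0.047 0.011]
side (380, 262) [ 0.535 -0.165  0.105] maxz 0.114 hist [ 76  79  85 489  91  26   0   0   0   0   0   0   0]
  centroid [ 0.5335 -0.1636  0.1036] [ 0.5348 -0.162   0.1035] [0.074 0.072 0.011]
```

View pics/crop1.png

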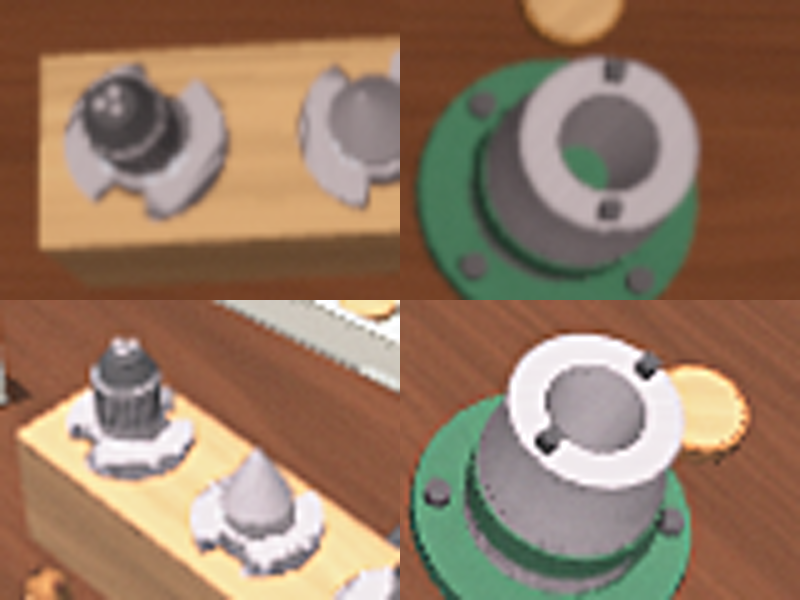

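The crop confirms it: the steel arbor with the dark knurled sleeve in the left-hand hole is the drill chuck. Its neighbour has a plain cone. The chuck's slots run about -18° from world x, and the spindle dogs at crop (615,70) and (610,208) lie nearly along world x. I'll move above the chuck and look again.

play_rows(increments=[[[-395,-51,-20],[0,0,40],0],[[-395,-51,-20],[0,0,40],0],[[-395,-51,-20],[0,0,40],0],[[-395,-51,-20],[0,0,40],0],[[-395,-51,-20],[0,0,40],0],[[-395,-51,-20],[0,0,40],0],[[-395,-51,-20],[0,0,40],0],[[-395,-51,-20],[0,0,40],0],[[-395,-51,-20],[0,0,40],0],[[-395,-51,-20],[0,0,40],0],[[-395,-51,-20],[0,0,40],0],[[-395,-51,-20],[0,0,40],0]])

```text
time: 1.35
ee_pos: [0.5537, 0.3128, 0.2706]
tcp_rot: [180.0, -0.0, 117.8]
wrist_force: [0.8, 0.2, -0.2]
opening: 0.0855
grasp_force: 0.0
```

Run:
```python
from h import *
s=telemetry.get_obs();print(s["time"],s["q"].round(1),s["ee_pos"],s["tcp_rot"])
im,d,K,D,M=get("wrist"); np.savez("w1.npz",im=im,d=d,K=K,D=D,M=M); cv2.imwrite("pics/w1.png",im[...,::-1])
P=cloud(d,K,D,M);x,y,h=P[...,0],P[...,1],P[...,2]
near=np.hypot(x-.555,y-.312)<.05
sl=near&(h>.1)&(h<.126); q=P[sl]
def fit(q):
    A=np.c_[2*q[:,:2],np.ones(len(q))];s=np.linalg.lstsq(A,(q[:,:2]**2).sum(1),rcond=None)[0];return s[:2],np.sqrt(s[2]+s[0]**2+s[1]**2)
print("sleeve",fit(q),len(q)); n=P[near&(h>.137)]; print("nose",np.median(n,0),((n.max(0)+n.min(0))/2),h[near].max())
f=P[near&(h>.086)&(h<.096)];print("flange z",np.median(f[:,2]),((f.max(0)+f.min(0))/2))
```

```text
1.35 [29.5 18.1 27.6 99.5  0.  91.7] [0.55368839 0.31284429 0.27058837] [ 1.79989556e+02 -7.77518179e-03  1.17811954e+02]
sleeve (array([0.55932544, 0.31517638]), np.float64(0.017913067819981036)) 255
nose [0.55034181 0.32341308 0.33078324] [0.55432271 0.31389557 0.24238117] 0.3477609288952722
flange z 0.09125336123461597 [0.55931828 0.31518814 0.09099142]
```

View pics/w1.png

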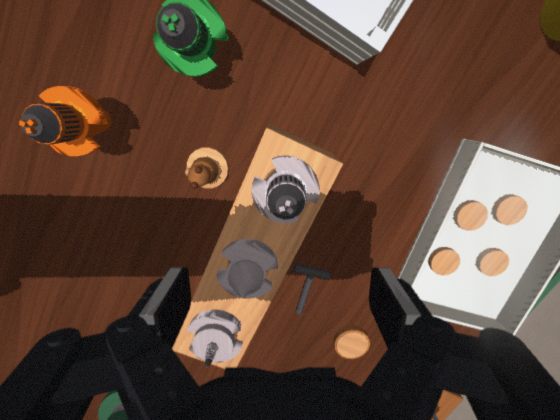

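The wrist view shows the chuck at (286,193) with its flange around it, the cone at (246,272) and the screw arbor at (213,337). The fingers are open on either side at the bottom. The chuck's sleeve fits a 17.9 mm radius, as expected. Next I'll find the slot angle and the offset for the descent.

```bash
cat >> h.py <<'E'
def slots(P,c,z0,z1,r0=.024,r1=.031):
    dx,dy=P[...,0]-c[0],P[...,1]-c[1]; r=np.hypot(dx,dy)
    m=(r>r0)&(r<r1)&(P[...,2]>z0)&(P[...,2]<z1); a=np.degrees(np.arctan2(dy,dx))[m]
    return np.histogram(a,bins=np.arange(-180,181,10))[0]
E
python3 - <<'E'
from h import *
for n in("w1","top0"):
    f=np.load(n+".npz");P=cloud(f["d"],f["K"],f["D"],f["M"])
    c=(.5593,.3152) if n=="w1" else (.5555,.3125)
    fl=slots(P,c,.087,.097);lo=slots(P,c,.05,.086)
    for k in range(36): print(n,-175+10*k,fl[k],lo[k])
s=telemetry.get_obs();T=R.from_euler('xyz',s["tcp_rot"],degrees=True)
print(T.inv().apply(np.array([.5585,.3148,.116])-s["ee_pos"])*1000)
E
```

```text
w1 -175 22 28
w1 -165 33 0
w1 -155 33 0
w1 -145 32 0
w1 -135 32 0
w1 -125 33 0
w1 -115 29 0
w1 -105 23 0
w1 -95 16 0
w1 -85 10 0
w1 -75 4 0
w1 -65 3 0
w1 -55 2 0
w1 -45 4 0
w1 -35 1 0
w1 -25 0 1
w1 -15 0 8
w1 -5 0 21
w1 5 14 0
w1 15 34 0
w1 25 32 0
w1 35 33 0
w1 45 33 0
w1 55 32 0
w1 65 34 0
w1 75 35 0
w1 85 34 0
w1 95 34 0
w1 105 35 0
w1 115 32 0
w1 125 38 0
w1 135 34 0
w1 145 6 20
w1 155 0 34
w1 165 0 32
w1 175 0 33
top0 -175 7 3
top0 -165 7 4
top0 -155 5 5
top0 -145 7 4
top0 -135 8 6
top0 -125 6 4
top0 -115 7 3
top0 -105 8 4
top0 -95 7 4
top0 -85 6 3
top0 -75 9 3
top0 -65 7 1
top0 -55 7 0
top0 -45 8 0
top0 -35 7 0
top0 -25 2 0
top0 -15 0 7
top0 -5 0 3
top0 5 1 0
top0 15 0 0
top0 25 0 0
top0 35 0 0
top0 45 0 0
top0 55 0 0
top0 65 0 0
top0 75 0 0
top0 85 2 0
top0 95 6 0
top0 105 7 0
top0 115 7 0
top0 125 8 0
top0 135 6 5
top0 145 0 7
top0 155 0 8
top0 165 0 6
top0 175 1 2
[ -0.53079811   5.07152567 154.68815641]
```

The chuck's slot axis is at about -17.5°. I'll go down and grip.

play_rows(increments=[[[0,5,50],[0,0,0],0],[[0,5,100],[0,0,0],0],[[0,5,130],[0,0,0],0],[[0,5,145],[0,0,0],0],[[0,5,155],[0,0,0],0],[[0,5,155],[0,0,0],0],[[0,5,155],[0,0,0],1],[[0,5,155],[0,0,0],1],[[0,5,155],[0,0,0],1],[[0,5,155],[0,0,0],1],[[0,5,155],[0,0,0],1],[[0,5,155],[0,0,0],1],[[0,5,155],[0,0,0],1],[[0,5,155],[0,0,0],1],[[0,5,155],[0,0,0],1],[[0,5,155],[0,0,0],1]], grip_force=70)

```text
time: 3.0
ee_pos: [0.5594, 0.3145, 0.1166]
tcp_rot: [179.9, -0.0, 117.7]
wrist_force: [-2.1, 0.4, 5.7]
opening: 0.0342
grasp_force: 70.0
```

play_rows(increments=[[[0,0,-10],[0,0,0],1],[[0,0,-30],[0,0,0],1],[[0,0,-60],[0,0,0],1],[[0,0,-100],[0,0,0],1],[[0,0,-140],[0,0,0],1],[[0,0,-165],[0,0,0],1],[[0,0,-165],[0,0,0],1],[[0,0,-165],[0,0,0],1]])

```text
time: 3.8
ee_pos: [0.5592, 0.3144, 0.279]
tcp_rot: [-179.9, 0.0, 117.7]
wrist_force: [0.2, 0.3, -7.6]
opening: 0.034
grasp_force: 71.7
```

Run:
```python
from h import *
s=telemetry.get_obs();e=s["ee_pos"];print(e,s["tcp_rot"],s["opening"])
im,d,K,D,M=get("wrist"); np.savez("w2.npz",im=im,d=d,K=K,D=D,M=M); cv2.imwrite("pics/w2.png",im[...,::-1])
P=cloud(d,K,D,M); h=P[...,2]; q=P[(np.hypot(P[...,0]-e[0],P[...,1]-e[1])<.06)&(h<e[2])&(h>.17)]
print(len(q),np.histogram(q[:,2]-e[2],bins=np.arange(-.1,.005,.005)))
im,d,K,D,M=get("side"); np.savez("s2.npz",im=im,d=d,K=K,D=D,M=M)
# target move to spindle view
Rm=R.from_euler('xyz',s["tcp_rot"],degrees=True)
print(Rm.inv().apply(np.array([.536,-.161,e[2]])-e)*1000)
```

```text
[0.55920743 0.31436179 0.27897529] [-1.79930094e+02  2.61209817e-03  1.17720750e+02] 0.03396871506710014
6437 (array([   0,    0,    0,    0,    0,    0,    1,    0,    0,    1,    3,
          0,  164,  341, 3086,  848,  243,  482,  608,  660]), array([-1.00000000e-01, -9.50000000e-02, -9.00000000e-02, -8.50000000e-02,
       -8.00000000e-02, -7.50000000e-02, -7.00000000e-02, -6.50000000e-02,
       -6.00000000e-02, -5.50000000e-02, -5.00000000e-02, -4.50000000e-02,
       -4.00000000e-02, -3.50000000e-02, -3.00000000e-02, -2.50000000e-02,
       -2.00000000e-02, -1.50000000e-02, -1.00000000e-02, -5.00000000e-03,
        8.32667268e-17]))
[-4.10007010e+02 -2.41664161e+02  3.13544266e-01]
```

View pics/w2.png

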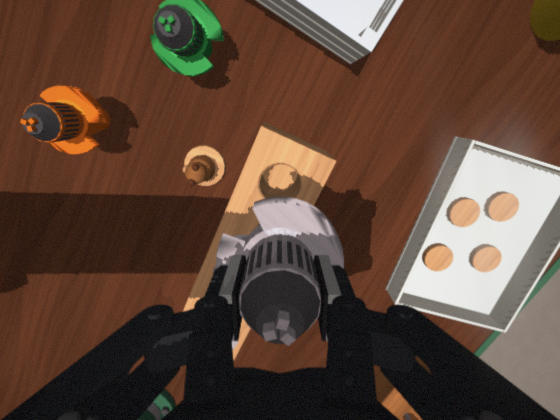

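The chuck is held and hangs upright, with its flange at about (290,250). The empty hole is at (282,180), and the other arbors are undisturbed. I'll carry it close to the spindle, offset by 40 mm so the camera still sees the spindle face.

play_rows(increments=[[[-18,-9,0],[0,0,-1],1],[[-45,-23,0],[0,0,-2],1],[[-85,-44,0],[0,0,-4],1],[[-125,-65,0],[0,0,-6],1],[[-165,-85,0],[0,0,-8],1],[[-205,-106,0],[0,0,-10],1],[[-245,-126,0],[0,0,-12],1],[[-285,-147,0],[0,0,-13],1],[[-325,-168,0],[0,0,-14],1],[[-365,-188,0],[0,0,-15],1],[[-400,-206,0],[0,0,-15.5],1],[[-425,-219,0],[0,0,-15.5],1],[[-440,-227,0],[0,0,-15.5],1],[[-448,-231,0],[0,0,-15.5],1],[[-448,-231,0],[0,0,-15.5],1],[[-448,-231,0],[0,0,-15.5],1],[[-448,-231,0],[0,0,-15.5],1]])

```text
time: 5.6
ee_pos: [0.5632, -0.1884, 0.2803]
tcp_rot: [180.0, -0.0, 133.3]
wrist_force: [0.1, 0.3, -6.8]
opening: 0.0342
grasp_force: 71.6
```

Run:
```python
from h import *
s=telemetry.get_obs();e=s["ee_pos"];Rm=R.from_euler('xyz',s["tcp_rot"],degrees=True);print(e,s["tcp_rot"],s["q"].round(0))
im,d,K,D,M=get("wrist"); np.savez("w3.npz",im=im,d=d,K=K,D=D,M=M,e=e,r=s["tcp_rot"]); cv2.imwrite("pics/w3.png",im[...,::-1])
P=cloud(d,K,D,M); h=P[...,2]
c0=np.array([.536,-.161])
face=(np.hypot(P[...,0]-c0[0],P[...,1]-c0[1])<.05)&(abs(h-.105)<.006)
print("face z",np.median(h[face]),face.sum(),"extents",P[face].min(0),P[face].max(0))
dog=(np.hypot(P[...,0]-c0[0],P[...,1]-c0[1])<.045)&(h>.1115)&(h<.118)
n,l,st,ct=cv2.connectedComponentsWithStats(dog.astype(np.uint8))
for i in range(1,n):
    if st[i,4]>8: print("dog",ct[i].round(1),st[i,4],P[l==i].mean(0).round(4))
# chuck in tool frame
Q=Rm.inv().apply((P-e).reshape(-1,3)).reshape(P.shape)
m=(np.hypot(Q[...,0],Q[...,1])<.038)&(Q[...,2]>.02)&(Q[...,2]<.034)
q=Q[m];A=np.c_[q[:,:2],np.ones(len(q))];k=np.linalg.lstsq(A,q[:,2],rcond=None)[0];print("flange plane",k,len(q),q.min(0),q.max(0))
```

```text
[ 0.56316952 -0.18842542  0.2803063 ] [ 1.79988161e+02 -1.39195849e-02  1.33306924e+02] [-19.  12.  21.  99.   0.  28.]
face z 0.10419372905424179 3175 extents [ 0.49996365 -0.19913689  0.09910016] [ 0.57355098 -0.12561486  0.1105318 ]
dog [255.5 130.5] 82 [ 0.5073 -0.1598  0.1131]
dog [298.1 177.6] 71 [ 0.5657 -0.1645  0.1129]
flange plane [ 0.03739151 -0.0185597   0.02526824] 4207 [-0.00181719 -0.03331297  0.02002895] [0.03467716 0.03454401 0.03398309]
```

View pics/w3.png

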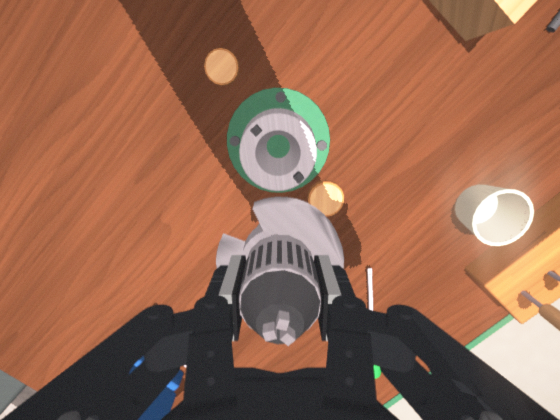

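The spindle face is at (278,152), with the dogs at (255,130) and (298,178). They give a seat at (0.5366, -0.1623) and a dog axis at -4.6°. I'll refine the chuck's slot angle and tilt in the hand from the same picture.

Run:
```python
from h import *
f=np.load("w3.npz");P=cloud(f["d"],f["K"],f["D"],f["M"]);e=f["e"];Rm=R.from_euler('xyz',f["r"],degrees=True)
Q=Rm.inv().apply((P-e).reshape(-1,3)).reshape(P.shape)
r=np.hypot(Q[...,0],Q[...,1])
m=(r<.033)&(r>.021)&(Q[...,0]>.008)&(Q[...,2]>.02)&(Q[...,2]<.034)
q=Q[m]
for _ in range(6):
    A=np.c_[q[:,:2],np.ones(len(q))];k=np.linalg.lstsq(A,q[:,2],rcond=None)[0];q=Q[m];q=q[abs(np.c_[q[:,:2],np.ones(len(q))]@k-q[:,2])<.0015]
print("plane",k,len(q),m.sum())
fl=(abs(Q[...,0]*k[0]+Q[...,1]*k[1]+k[2]-Q[...,2])<.003)&(r<.038)&(r>.019)
# outer edge
a=np.degrees(np.arctan2(Q[...,1],Q[...,0]))
E=[]
for t in range(-90,90,4):
    b=fl&(a>=t)&(a<t+4)
    if b.sum()>5: p=Q[b][np.argmax(r[b])]; E.append(p[:2])
E=np.array(E);re=np.hypot(*E.T);E=E[re>.031]
s=np.linalg.lstsq(np.c_[2*E,np.ones(len(E))],(E**2).sum(1),rcond=None)[0];print("circle",s[:2],np.sqrt(s[2]+s[0]**2+s[1]**2),len(E))
w=fl&(r>.024)&(r<.032)
hs=np.histogram(a[w],bins=np.arange(-100,101,5))[0];print([(int(x),int(y)) for x,y in zip(np.arange(-97,101,5),hs)])
for T in ([.5366,-.1623,.116+.025],):
    dd=np.array(T)-e;print("move",Rm.inv().apply(dd)*1000)
```

```text
plane [-0.00281603 -0.00042274  0.02550097] 2056 2227
circle [0.00090313 0.00063444] 0.0337133616010382 36
[(-97, 0), (-92, 1), (-87, 39), (-82, 51), (-77, 56), (-72, 64), (-67, 86), (-62, 0), (-57, 0), (-52, 0), (-47, 0), (-42, 0), (-37, 0), (-32, 0), (-27, 0), (-22, 35), (-17, 72), (-12, 72), (-7, 70), (-2, 76), (3, 68), (8, 73), (13, 69), (18, 70), (23, 75), (28, 71), (33, 68), (38, 75), (43, 69), (48, 72), (53, 62), (58, 72), (63, 70), (68, 64), (73, 64), (78, 47), (83, 44), (88, 31), (93, 0), (98, 0)]
move [ 37.20155943  -1.44356945 139.3150485 ]
```

play_rows(increments=[[[15,-1,0],[0,0,1],1],[[36.3,-2,0],[0,0,1.5],1],[[36.3,-2,0],[0,0,1.5],1],[[36.3,-2,20],[0,0,1.5],1],[[36.3,-2,45],[0,0,1.5],1],[[36.3,-2,70],[0,0,1.5],1],[[36.3,-2,90],[0,0,1.5],1],[[36.3,-2,105],[0,0,1.5],1],[[36.3,-2,115],[0,0,1.5],1],[[36.3,-2,122],[0,0,1.5],1],[[36.3,-2,126],[0,0,1.5],1],[[36.3,-2,126],[0,0,1.5],1],[[36.3,-2,126],[0,0,1.5],1]])

```text
time: 6.95
ee_pos: [0.537, -0.1647, 0.155]
tcp_rot: [180.0, 0.0, 131.7]
wrist_force: [-0.7, -0.2, -7.9]
opening: 0.0343
grasp_force: 71.8
```

There's no contact yet, and about 13 mm remain. I'll ease it down.

play_rows(increments=[[[0,0,2],[0,0,0],1],[[0,0,4],[0,0,0],1],[[0,0,6],[0,0,0],1],[[0,0,8],[0,0,0],1],[[0,0,10],[0,0,0],1],[[0,0,11],[0,0,0],1],[[0,0,11],[0,0,0],1]])

```text
time: 7.65
ee_pos: [0.5368, -0.1644, 0.1432]
tcp_rot: [180.0, -0.0, 131.7]
wrist_force: [1.9, 2.8, -8.1]
opening: 0.0343
grasp_force: 71.7
```

play_rows(increments=[[[0,0,0.5],[0,0,0],1],[[0,0,1],[0,0,0],1],[[0,0,1.5],[0,0,0],1],[[0,0,1.5],[0,0,0],1]])

```text
time: 8.05
ee_pos: [0.5369, -0.1643, 0.1421]
tcp_rot: [180.0, 0.0, 131.7]
wrist_force: [0.3, 4.7, -3.2]
opening: 0.0342
grasp_force: 71.9
```

The chuck's weight is now being taken by the seat, so I'll let go and back off straight up.

play_rows(increments=[[[0,0,0],[0,0,0],0.45],[[0,0,0],[0,0,0],0.3],[[0,0,0],[0,0,0],0],[[0,0,0],[0,0,0],0],[[0,0,0],[0,0,0],0],[[0,0,0],[0,0,0],0],[[0,0,0],[0,0,0],0],[[0,0,-10],[0,0,0],0],[[0,0,-40],[0,0,0],0],[[0,0,-80],[0,0,0],0],[[-30,0,-120],[0,0,0],0],[[-60,0,-150],[0,0,0],0],[[-60,0,-150],[0,0,0],0],[[-60,0,-150],[0,0,0],0]])

```text
time: 9.45
ee_pos: [0.5771, -0.2098, 0.292]
tcp_rot: [180.0, 0.0, 131.7]
wrist_force: [0.2, -0.2, -0.3]
opening: 0.0853
grasp_force: 0.0
```

Run:
```python
from h import *
s=telemetry.get_obs();print(s["ee_pos"],s["wrist_force"],s["opening"])
im,d,K,D,M=get("wrist"); cv2.imwrite("pics/w4.png",im[...,::-1])
P=cloud(d,K,D,M);h=P[...,2];c=np.array([.5366,-.1623]);r=np.hypot(P[...,0]-c[0],P[...,1]-c[1])
m=(r>.021)&(r<.033)&(h>.108)&(h<.135);q=P[m]
for _ in range(6):
    k=np.linalg.lstsq(np.c_[q[:,:2]-c,np.ones(len(q))],q[:,2],rcond=None)[0];q=P[m];q=q[abs(np.c_[q[:,:2]-c,np.ones(len(q))]@k-q[:,2])<.0015]
print("flange top plane",k,len(q))
q=P[(r<.04)&(abs(h-k[2])<.003)];print("extent centre",(q.max(0)+q.min(0))/2,np.ptp(q,axis=0))
print(slots(P,c,k[2]-.003,k[2]+.003))
im,d,K,D,M=get("top"); f=np.load("top0.npz"); 
print("rack change",np.abs(im[135:190,205:300].astype(int)-f["im"][135:190,205:300]).mean())
```

```text
[ 0.57708116 -0.20977557  0.29200843] [ 0.15089437 -0.23923058 -0.27950222] 0.08533875433723842
flange top plane [-0.00240304  0.00070473  0.11627492] 1715
extent centre [ 0.53656451 -0.16336817  0.11606465] [0.0664946  0.06745812 0.00556446]
[ 5  0 38 43 40 39 40 38 37 36 38 37 38 35 36 16  3 14  4  9 41 38 37 41
 43 41 41 45 45 44 41 45 47 29  5 17]
rack change 0.6751515151515152
```

View pics/w4.png

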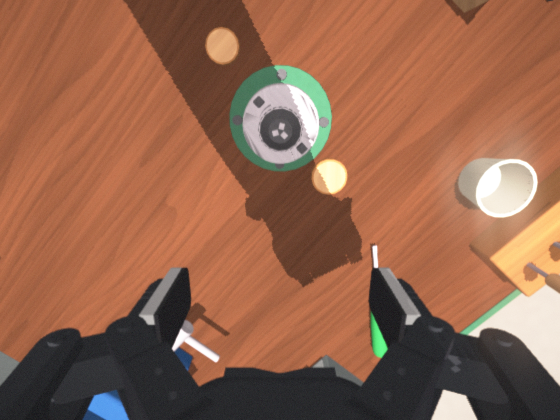

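The picture shows the chuck seated at (281,125), with a dog in each slot at (259,102) and (302,148). The flange top is at 116 mm against 117 expected, it sits level, and the rack is unchanged, so I'll hand in.

```bash
python3 -c "
from workcell import workorder
print(workorder.job_done())"
```

```text
the job is handed in; nothing more can be done
None
```

I seated the drill chuck in the spindle and let go of it: its slots are over the dogs, its flange is level within about 1 mm of the expected height, the other two arbors look unmoved, and I handed the job in at about 9.6 s (the call returned no verdict).

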